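# Load a switch carrier under the sprung probe of a test station

### The job

Make the test station ready for the next switch. Stand the round steel weight on the square dish at the tail of the blue sprung arm, so that it holds the probe up, then lay the carrier with the white switch on the grey bed in front of the arm and slide it, bare brass-contact end first, under the raised probe until it is up against the blue stop. Let go and leave the weight standing in the dish with the arm up.

Things in the scene. Friction and masses are not known exactly. Their poses are not given: they have to be found in the camera images.
- station: Fixed test station; frame at bench level, mm: x = sliding direction, z up. Grey bed x -135..90, y -45..45, top z 12. Blue stop across the far end: face x 72, top z 28. Blue arm over the bed at x 29..51, hinged at y 85, z 75 between cheeks (x 13..67, y 71..99, to z 90). Dish of the raised arm: level, 66 square, rim 4, centre x 40, y 170, floor z 60. Carrier home: switch centre x -38, y 0, z 36.
- probe_arm (a joint): Angle of the sprung blue arm, rad: 0 = down (brass probe tip 3 mm above the bed; dish tilted 0.3, its outer edge high, floor centre 26 mm higher than when raised), 0.30 = fully up at its limit (tip 31 mm above the bed). A spring returns it; about 3 N down on the dish holds it fully up: the steel weight does, the light carton does not.
- weight_center (a point): Centre (half-way up) of the weight, a plain upright steel cylinder 44 mm in diameter, 56 high, about 0.6 kg; its underside is 28 below this point. It stands on the bench; a light white carton stands near it.
- carrier_grip (a point): Centre of the white switch block (40 long, 44 wide, top 40 mm above the underside) on the rear end of an aluminium strip 130 x 40 x 8 mm; about 0.16 kg. Point: 24 above the underside, 20 ahead of the rear end, 110 behind the front end. x points along the strip to the bare front end with the brass disc; z up. Grip the block across its width (y). The like carrier with a black switch is not wanted.
There are look-alikes about, which are no part of the job. What is shaped like the part that bears carrier_grip but purple is not meant. What is shaped like the part that bears weight_center but turquoise is not meant.

How it is judged:
On the way, in this order (a step that is already met when the one before it is completed fails the run):
1. the steel weight stands in the dish and holds the arm up (value of joint probe_arm above 0.24 rad and x of weight_center in the frame of station between 0.02 and 0.06 m and y of weight_center in the frame of station between 0.15 and 0.19 m and z of weight_center in the frame of station between 0.078 and 0.098 m and angle between weight_center's own z axis and vertical below 0.17 rad), for 0.3 s.
2. the white-switch carrier lies under the raised probe, at the stop (all of step 1 and x of carrier_grip in the frame of station between -0.055 and -0.028 m and y of carrier_grip in the frame of station between -0.015 and 0.015 m and z of carrier_grip in the frame of station between 0.029 and 0.043 m and angle between the x axis of carrier_grip and the x axis of station, either way round below 0.2 rad and x of station in the frame of carrier_grip above 0 m), for 0.2 s.
At the end, for the whole second after the job is handed in: Weight upright (10 deg) in the dish, within 20 mm of its centre each way, arm up (above 0.24 rad). White-switch carrier flat on the bed, front end first, switch centre at station x -55 to -28 mm, within 15 mm of the centre line, length within 0.2 rad of station x. Nothing held (all of step 2); the robot touches nothing.
It also fails if it takes over 56 s, if anything falls off the work surface, if the arm or the gripper's body presses on something with over 40 N, if the wrist force passes 120 N, or if a joint passes its speed limit or range.

### The arm

A 7-joint arm with a two-finger parallel gripper is mounted at the origin on the work surface. World frame = base frame: x ahead of the robot, y to its left, z up, the work surface at z = 0. Lengths are in m, angles in rad, forces in N, time in s.
With the tool pointing down it reaches from about 0.4 to 0.85 m from the base axis. Payload 10.4 kg.
Tool frame: the origin (TCP) lies at the very end of the fingers, on their centre line; the grasp point (between the pads) lies 19 mm behind it (manip.grip_point_offset is the z of the grasp point in the tool frame, in m); z points along the fingers, y is the direction in which the jaws open and shut (so a half turn about z gives the same grasp; the last joint's range is limited). The gripper opens to 85 mm and grips with 20 to 120 N. Pads are 22 mm wide; open, the fingers measure 114 mm over their backs; the gripper's body (76 mm by 85 mm) begins 54 mm behind the grasp point. The pads swing forward as they close: fully open they stand 13 mm farther back than shut.
Start: joints at [-1.275, 0.332, -0.065, 1.46, 0.022, 1.35, -0.088], TCP at [0.196, 0.594, 0.231] pointing down, gripper open.
Joint ranges: [-2.6, 2.6], [-0.5, 2.12], [-1.47, 1.34], [0.16, 2.42], [-1.27, 4.41], [0.06, 2.06], [-2.6, 2.6]. Speed limits (rad/s): [2.22, 2.22, 2.79, 2.79, 3.14, 3.14, 3.14].

### API

Orientations are given as a unit quaternion [x, y, z, w].
In Python, from workcell import manip, camera, get_calibration, hand_in gives the robot as it stands.
- The arm moves only by the shell command python3 -m pendant 'ROWS' [FORCE]. ROWS is JSON, a list of rows, each a list of 5 numbers: the shift along the tool's x, y, z in units of 40 mm (1.0 is 40 mm), then the turn about the tool's z in units of 6 degrees (1.0 is 6 degrees), then the closure, from 0 (fully open) to 1 (shut). A call has 1 to 5 rows; each row is the pose to reach, as a shift and turn from the pose commanded when the call began, along the tool's axes at that moment; what a row does not reach only later rows make up. A row lasts 1/8 s, in which the tool goes at most 62.5 mm and 10.7 degrees, less where a joint would pass 70% of its speed; a pose out of reach is approached as far as the arm can. A call with a gripper value outside its range is refused whole. The fingers move at their own pace and stop on an object; FORCE is the grip in N (left out, the last holds). Time passes only in rows, so rows that repeat a pose let the fingers close. It gives the time, the measured TCP pose, the force and the opening at its end, in the units of the state.
- manip.get_obs(): the state, without advancing time (a new reading comes with each control period).
- camera(name): name is "scene" or "top" or "wrist"; returns (picture, depth): 480x640x3 uint8, red, green, blue; 480x640 float32, m along the optical axis (not along the pixel's ray), 0 where there is no reading.
- get_calibration(name): a dict with "vfov" (degrees; the focal length in pixels is half the picture's height over the tangent of half this angle, whatever the lens; pixels are square), "cx", "cy" (the principal point, pixels), "position" and "rotation" of the camera in the world. Camera axes: x right, y down, z forward; pixel columns grow to the right and rows downward; lengths in m; the calibration is good to about 2 mm. A picture is of the moment at which its call begins: read the wrist's pose just before it. get_calibration takes no time and is no camera call; for the wrist camera it gives the pose at the moment of the call.
- hand_in(): hands the job in, once; it reports no verdict.
The state is a dict: "clock": time; "joint_pos": joint angles; "joint_velocities": joint speeds; "tau": joint torques, N m; "position": TCP position; "ee_rot": TCP orientation; "ft_force": force on the tool from outside, world axes, zero at the start; "torque": the same for the moment, N m; "grip_width": opening from 0.0 (shut) to 1.0 (fully open).
Only numpy, scipy, OpenCV 4.12 (cv2) and the standard library are available. Lean on these libraries where they do the work, as an engineer would, in place of code of your own. Each camera call takes 0.05 s, during which the arm holds its last target.

## Working session

There is one attempt and no reset: what is moved stays moved. The work goes in short steps, Python scripts to look and compute and a shell command to move; the robot and the scene stay as the last step left them, time stands still between calls to the robot, and variables do not carry over. Pictures are saved under pics/ and viewed, and the job is handed in when it is done.

```bash
mkdir -p pics; ls
cat > h.py <<'E'
import numpy as np, cv2
from workcell import manip, camera, get_calibration, hand_in
from scipy.spatial.transform import Rotation as R
def shot(name,fn):
    c=get_calibration(name); im,d=camera(name)
    cv2.imwrite('pics/%s.png'%fn,im[:,:,::-1]); np.savez('pics/%s.npz'%fn,im=im,d=d,pos=c['position'],rot=c['rotation'],v=c['vfov'],cx=c['cx'],cy=c['cy'])
    return im,d,c
def load(fn):
    z=np.load('pics/%s.npz'%fn); return z
def cloud(z):
    d=z['d'];f=240/np.tan(np.radians(float(z['v']))/2)
    v,u=np.mgrid[:480,:640]
    P=np.stack([(u-z['cx'])/f*d,(v-z['cy'])/f*d,d],-1)
    r=z['rot']; r=r if r.shape==(3,3) else R.from_quat(r).as_matrix()
    W=P@r.T+z['pos']; W[d==0]=np.nan
    return W
E
python3 - <<'E'
from h import *
for n in ['scene','top']:
    im,d,c=shot(n,n+'0'); print({k:np.round(v,3).tolist() if not isinstance(v,str) else v for k,v in c.items()})
print(manip.get_obs(), manip.grip_point_offset)
E
```

```text
pics
{'vfov': 54.331, 'cx': 324.016, 'cy': 237.618, 'position': [0.997, -0.322, 0.58], 'rotation': [0.827, 0.425, -0.175, -0.325]}
{'vfov': 47.094, 'cx': 305.879, 'cy': 242.194, 'position': [0.487, -0.046, 0.931], 'rotation': [0.708, -0.704, 0.047, -0.02]}
{'clock': 0.1, 'joint_pos': array([-1.2745792 ,  0.33277812, -0.06471678,  1.46081746,  0.02159398,
        1.34992466, -0.0885237 ]), 'joint_velocities': array([ 3.12748859e-05, -1.12087824e-03, -6.84137195e-04,  1.08298326e-03,
        5.85406688e-04, -1.09471969e-03,  1.10092441e-03]), 'tau': array([ 1.92787244e-03, -6.26738548e+01,  4.95428732e-02, -3.92431247e+01,
        1.63688406e-02,  6.95303577e-03, -8.61672504e-06]), 'position': array([0.195791  , 0.59319707, 0.23063366]), 'ee_rot': array([ 1.58729714e-01,  9.87321882e-01, -6.11523947e-04, -7.56849141e-05]), 'ft_force': array([ 0.14369101, -0.09192688,  0.12322734]), 'torque': array([ 0.05626531, -0.02377252, -0.02238341]), 'grip_width': 0.9977089608944726} -0.0187
```

View pics/top0.png

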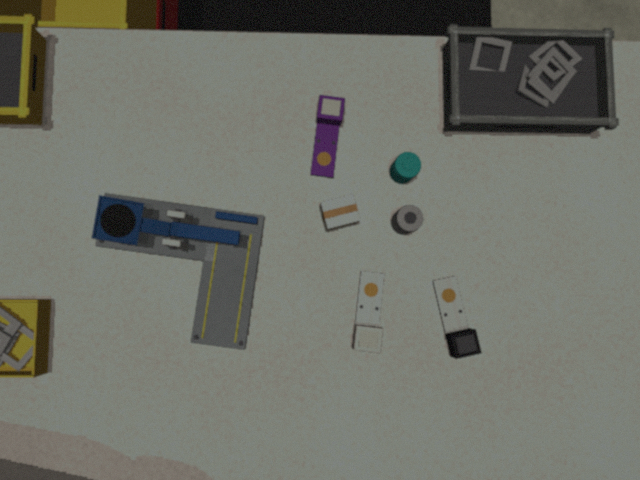

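View pics/scene0.png

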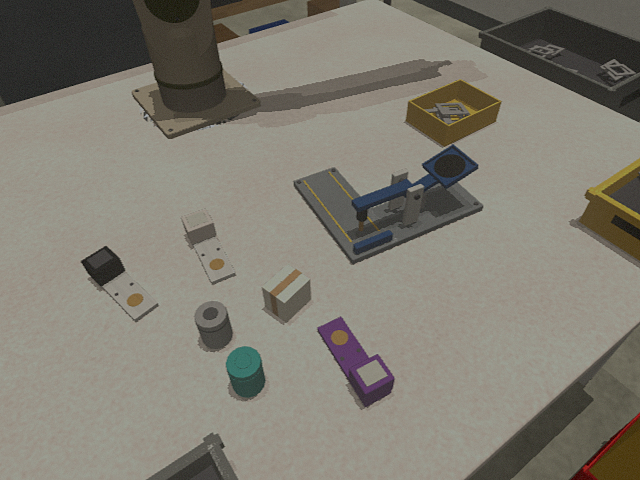

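The top view shows the steel weight at (408,219), with the turquoise look-alike at (405,167) and the carton at (340,212). The white-switch carrier has its block at (368,339) and its disc at (371,290). The black one is at (463,343) and the purple one at (330,108). The station's dish is at (118,220) and its stop at (237,216). The grey cylinder and the white block on the bare aluminium strip fit the description. Next I'll enlarge and measure them.

Run:
```python
from h import *
z=load('top0');W=cloud(z);im=z['im']
np.set_printoptions(precision=4,suppress=True)
for n,(u,v) in dict(weight=(408,217),turq=(406,160),carrblock=(368,339),disc=(371,290),dish=(118,220),armtip=(236,238),stop=(237,216),bedfront=(219,340),bedmid=(225,300),carton=(340,210),black=(463,343)).items():
    print(n,W[v-1:v+2,u-1:u+2].reshape(-1,3).mean(0))
a=cv2.resize(im[190:380,300:500],None,fx=4,fy=4*0.79,interpolation=cv2.INTER_CUBIC)
b=cv2.resize(im[180:360,80:280],None,fx=4,fy=4*0.83,interpolation=cv2.INTER_CUBIC)
cv2.imwrite('pics/cropA.png',a[:600,:,::-1]);cv2.imwrite('pics/cropB.png',b[:600,:,::-1])
# top of weight
m=(W[...,2]>.045)&(W[...,2]<.065)
def blob(u0,u1,v0,v1,zl,zh):
    s=np.zeros(m.shape,bool); s[v0:v1,u0:u1]=True
    s&=(W[...,2]>zl)&(W[...,2]<zh); p=W[s]; r=cv2.minAreaRect((p[:,:2]*1000).astype(np.float32)); print(len(p),p.mean(0),r)
blob(385,430,200,240,.045,.065)
blob(350,390,322,358,.032,.05)
blob(350,390,265,322,.004,.014)
blob(180,262,240,355,.006,.018)
blob(205,265,205,228,.022,.034)
blob(90,145,190,250,.07,.12)
blob(90,265,190,355,.005,.13)
blob(315,365,190,235,.03,.09)
```

```text
weight [ 0.613  -0.2428  0.0574]
turq [ 0.7067 -0.2408  0.0573]
carrblock [ 0.4173 -0.179   0.0422]
disc [ 0.4959 -0.1894  0.0099]
dish [0.5998 0.21   0.0876]
armtip [nan nan nan]
stop [0.616  0.0344 0.0295]
bedfront [0.4131 0.0619 0.0136]
bedmid [0.4783 0.0534 0.0131]
carton [ 0.6243 -0.1334  0.0513]
black [ 0.4112 -0.3328  0.0421]
609 [ 0.6109 -0.2438  0.0565] ((611.5924682617188, -244.56797790527344), (42.87428665161133, 43.508052825927734), 69.35635375976562)
700 [ 0.4176 -0.1781  0.0414] ((417.2153625488281, -178.66473388671875), (44.37704086303711, 40.03630065917969), 83.32534790039062)
1249 [ 0.4852 -0.1863  0.0091] ((491.2041015625, -187.90579223632812), (64.98056030273438, 94.94927215576172), 88.54946899414062)
6165 [0.4933 0.0565 0.0133] ((488.67718505859375, 63.69793701171875), (132.36083984375, 179.97732543945312), 89.57599639892578)
318 [0.6136 0.0368 0.0287] ((614.154296875, 37.04742431640625), (69.23351287841797, 12.727339744567871), 82.70381927490234)
2061 [0.5989 0.2101 0.0875] ((598.6749267578125, 207.02056884765625), (70.34053039550781, 66.38300323486328), 82.5018081665039)
13654 [0.5483 0.1038 0.0336] ((525.7036743164062, 135.1968536376953), (271.84368896484375, 288.85986328125), 0.9961978197097778)
998 [ 0.6213 -0.1322  0.0503] ((622.3621215820312, -133.01510620117188), (45.13473892211914, 55.991233825683594), 15.22797679901123)
```

Run:
```python
from h import *
o=manip.get_obs();print(R.from_quat(o['ee_rot']).as_matrix().round(3))
```

```text
[[-0.95   0.313 -0.   ]
 [ 0.313  0.95  -0.001]
 [-0.    -0.001 -1.   ]]
```

View pics/cropA.png

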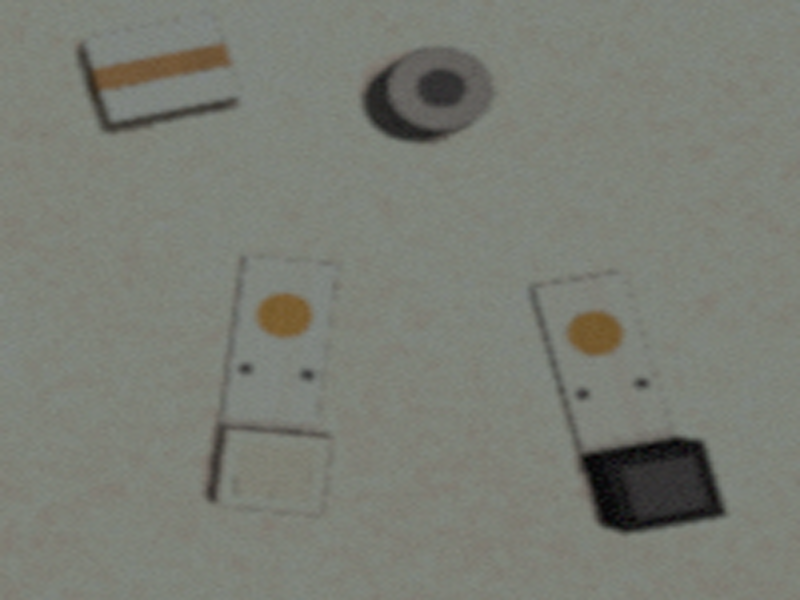

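View pics/cropB.png

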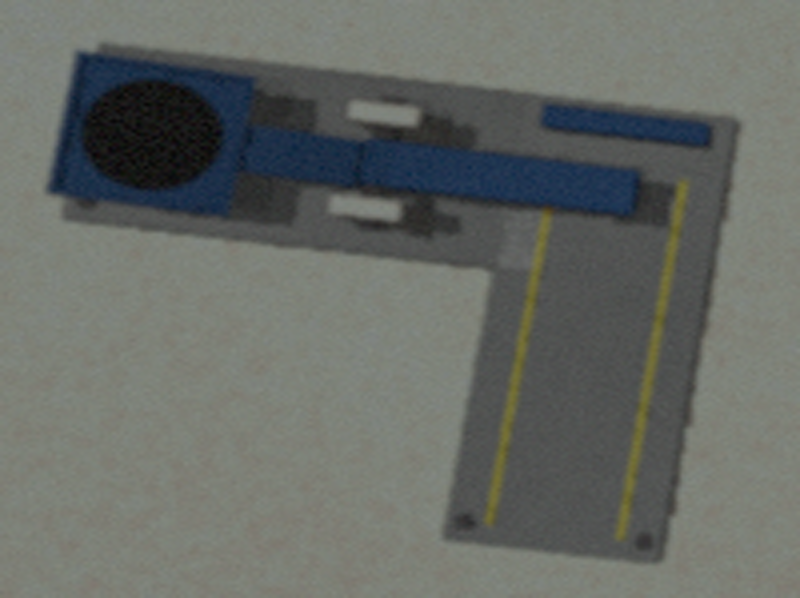

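```bash
cat > fit.py <<'E'
from h import *
from scipy.optimize import minimize
np.set_printoptions(precision=4,suppress=True)
W=cloud(load('top0'));z=load('top0')
im=z['im'].astype(int)
s=np.zeros(W.shape[:2],bool);s[255:360,170:275]=1
s&=(W[...,2]>.007)&(W[...,2]<.02)
p=W[s][:,:2]
p=p[p[:,0]<.53]
r=cv2.minAreaRect((p*1000).astype(np.float32));
for a in np.radians([-6,-6.5,-7,-7.5,-8,-8.5]):
    ex=np.array([np.cos(a),np.sin(a)]);ey=np.array([-ex[1],ex[0]])
    X=p@ex;Y=p@ey; q=(X>X.min()+.02)&(X<X.min()+.1)
    # edge straightness
    print(np.degrees(a), np.percentile(Y[q],[.5,2,98,99.5]),np.percentile(X,[.5,2]),'width',np.ptp(np.percentile(Y[q],[1,99])))
E
python3 fit.py
```

```text
-6.000000000000001 [0.0604 0.0619 0.1484 0.1498] [0.3948 0.3967] width 0.088327284258581
-6.5 [0.0645 0.0658 0.1524 0.1537] [0.3937 0.3958] width 0.08821401458460183
-7.0 [0.0685 0.0697 0.1562 0.1576] [0.3929 0.3948] width 0.08824851325895511
-7.499999999999999 [0.0724 0.0738 0.1602 0.1615] [0.3918 0.3938] width 0.08817787828821128
-8.0 [0.0764 0.0776 0.1642 0.1655] [0.3908 0.3928] width 0.088155256492822
-8.5 [0.0802 0.0816 0.168  0.1695] [0.3898 0.3917] width 0.08820166159093792
```

```bash
cat > need.py <<'E'
import sys
from h import *
# need.py x y z jawaz : shift in tool units to reach; st x y z = station coordinates mm
a=np.radians(-7.4);O=np.array([.5368,.0474])
def st(x,y): return O+np.array([[np.cos(a),-np.sin(a)],[np.sin(a),np.cos(a)]])@np.array([x,y])/1000
o=manip.get_obs();M=R.from_quat(o['ee_rot']).as_matrix();p=o['position']
A=sys.argv[1:]
if A[0]=='st': t=np.r_[st(float(A[1]),float(A[2])),float(A[3])/1000];A=A[1:]
else: t=np.array([float(v) for v in A[:3]])
jaz=np.degrees(np.arctan2(M[1,1],M[0,1]))
d=(t-p)
print('clock',round(o['clock'],2),'pos',p.round(4),'target',t.round(4),'units',(M.T@d/.04).round(2),'rows',round(np.linalg.norm(d)/.0625,1),'jaw',jaz.round(1),'turn',(-((float(A[3])-jaz+90)%180-90)/6).round(2) if len(A)>3 else '', 'j7',o['joint_pos'][6].round(2),'tilt',M[:,2].round(3),'w',o['grip_width'].round(2),'F',o['ft_force'].round(1))
E
python3 need.py .6116 -.2446 .15 82.6
python3 -m pendant '[[0,0,0,-1.8,0],[-1.1,-1.1,0,-1.8,0],[-2.2,-2.2,0,-1.8,0],[-3.3,-3.3,0.2,-1.8,0],[-4.4,-4.4,0.2,-1.8,0]]'
python3 need.py .6116 -.2446 .15 82.6
```

```text
clock: 0.72
position: [0.3083, 0.3689, 0.2226]
ee_rot: [0.065, 0.998, -0.0, -0.0]
ft_force: [1.0, 0.2, 0.2]
grip_width: 0.999Traceback (most recent call last):
  File "need.py", line 12, in <module>
    print('clock',round(o['clock'],2),'pos',p.round(4),'target',t.round(4),'units',(M.T@d/.04).round(2),'rows',round(np.linalg.norm(d)/.0625,1),'jaw',jaz.round(1),'turn',(-((float(A[3])-jaz+90)%180-90)/6).round(2) if len(A)>3 else '', 'j7',o['joint_pos'][6].round(2),'tilt',M[:,2].round(3),'w',o['grip_width'].round(2),'F',o['ft_force'].round(1))
                                                                                                                                                                                                                                                                                                      ^^^^^^^^^^^^^^^^^^^^^
AttributeError: 'float' object has no attribute 'round'
Traceback (most recent call last):
  File "need.py", line 12, in <module>
    print('clock',round(o['clock'],2),'pos',p.round(4),'target',t.round(4),'units',(M.T@d/.04).round(2),'rows',round(np.linalg.norm(d)/.0625,1),'jaw',jaz.round(1),'turn',(-((float(A[3])-jaz+90)%180-90)/6).round(2) if len(A)>3 else '', 'j7',o['joint_pos'][6].round(2),'tilt',M[:,2].round(3),'w',o['grip_width'].round(2),'F',o['ft_force'].round(1))
                                                                                                                                                                                                                                                                                                      ^^^^^^^^^^^^^^^^^^^^^
AttributeError: 'float' object has no attribute 'round'
```

```bash
sed -i "s/o\['grip_width'\].round(2)/round(o['grip_width'],2)/; s/(-((float(A\[3\])-jaz+90)%180-90)\/6).round(2)/round(float(-((float(A[3])-jaz+90)%180-90)\/6),2)/" need.py
python3 need.py .6116 -.2446 .15 82.6
```

```text
clock 0.72 pos [0.3083 0.3689 0.2226] target [ 0.6116 -0.2446  0.15  ] units [ -9.51 -14.22   1.82] rows 11.0 jaw 82.5 turn -0.01 j7 0.47 tilt [-0.001 -0.001 -1.   ] w 1.0 F [1.  0.2 0.2]
```

```bash
python3 -m pendant '[[-0.8,-1.3,0,0,0],[-1.6,-2.6,0,0,0],[-2.4,-3.9,0,0,0],[-3.2,-5.2,0,0,0],[-4.0,-6.5,0,0,0]]'
python3 -m pendant '[[-0.8,-1.3,0.1,0,0],[-1.6,-2.6,0.2,0,0],[-2.4,-3.9,0.4,0,0],[-3.2,-5.2,0.6,0,0],[-4.0,-6.1,0.8,0,0]]'
python3 need.py .6116 -.2446 .13 82.6
```

```text
clock: 1.35
position: [0.433, 0.0907, 0.2233]
ee_rot: [0.065, 0.998, 0.0, 0.0]
ft_force: [0.7, 1.0, -0.0]
grip_width: 1.001
clock: 1.98
position: [0.5599, -0.1728, 0.191]
ee_rot: [0.066, 0.998, -0.0, 0.0]
ft_force: [-0.2, 1.1, 0.4]
grip_width: 1.002
clock 1.98 pos [ 0.5599 -0.1728  0.191 ] target [ 0.6116 -0.2446  0.13  ] units [-1.52 -1.61  1.53] rows 1.7 jaw 82.4 turn -0.03 j7 1.83 tilt [ 0.    -0.001 -1.   ] w 1.0 F [-0.2  1.1  0.4]
```

```bash
python3 -m pendant '[[0,0,0,0,0],[-0.6,-0.6,0.5,0,0],[-1.2,-1.2,1.0,0,0],[-1.2,-1.2,1.0,0,0]]'
python3 need.py .6116 -.2446 .13 82.6
python3 - <<'E'
from h import *
shot('wrist','w1'); print(manip.get_obs()['position'])
W=cloud(load('w1'));s=(W[...,2]>.05)&(W[...,2]<.064)&(abs(W[...,0]-.6116)<.04)&(abs(W[...,1]+.2446)<.04)
p=W[s];print(len(p),p.mean(0),cv2.minAreaRect((p[:,:2]*1000).astype(np.float32)))
E
```

```text
clock: 2.48
position: [0.6002, -0.2246, 0.1492]
ee_rot: [0.066, 0.998, -0.0, -0.002]
ft_force: [-0.5, -0.4, 0.2]
grip_width: 0.996
clock 2.48 pos [ 0.6002 -0.2246  0.1492] target [ 0.6116 -0.2446  0.13  ] units [-0.35 -0.46  0.48] rows 0.5 jaw 82.5 turn -0.02 j7 1.95 tilt [-0.004 -0.    -1.   ] w 1.0 F [-0.5 -0.4  0.2]
[ 0.60041851 -0.22360836  0.15035107]
3218 [ 0.61137815 -0.24613951  0.05569808] ((612.5335693359375, -246.4770050048828), (43.08034133911133, 43.007476806640625), 27.5795841217041)
```

View pics/w1.png

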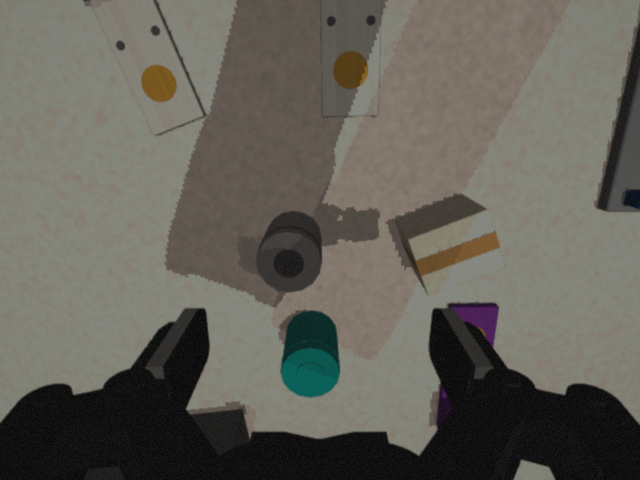

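The wrist view shows the grey weight at (289,250), turquoise cylinder at (310,365) and carton at (455,245). Its centre comes out at (0.612,-0.2455), which agrees with the top camera to about 1 mm. I'll go over it and descend.

```bash
python3 -m pendant '[[-0.3,-0.53,0.8,0,0],[-0.3,-0.53,1.0,0,0],[-0.3,-0.53,1.0,0,0]]'
python3 need.py .612 -.2455 .026 82.6
```

```text
clock: 2.9
position: [0.6101, -0.2449, 0.1117]
ee_rot: [0.065, 0.998, 0.001, -0.0]
ft_force: [0.7, 0.2, 0.8]
grip_width: 0.998
clock 2.9 pos [ 0.6101 -0.2449  0.1117] target [ 0.612  -0.2455  0.026 ] units [-0.05 -0.01  2.14] rows 1.4 jaw 82.6 turn -0.0 j7 2.0 tilt [ 0.     0.001 -1.   ] w 1.0 F [0.7 0.2 0.8]
```

```bash
python3 -m pendant '[[-0.05,0,0.7,0,0],[-0.05,0,1.4,0,0],[-0.05,0,2.1,0,0],[-0.05,0,2.1,0,0],[-0.05,0,2.1,0,0]]'
python3 need.py .612 -.2455 .026 82.6
python3 -m pendant '[[0,0,0,0,0.4],[0,0,0,0,0.7],[0,0,0,0,0.9],[0,0,0,0,0.9],[0,0,0,0,0.9]]' 60
python3 need.py .612 -.2455 .026 82.6
```

```text
clock: 3.52
position: [0.6132, -0.2465, 0.0294]
ee_rot: [0.065, 0.998, -0.0, 0.001]
ft_force: [0.4, -0.8, -0.3]
grip_width: 1.003
clock 3.52 pos [ 0.6132 -0.2465  0.0294] target [ 0.612  -0.2455  0.026 ] units [0.03 0.02 0.08] rows 0.1 jaw 82.6 turn -0.0 j7 2.04 tilt [ 0.002 -0.    -1.   ] w 1.0 F [ 0.4 -0.8 -0.3]
clock: 4.15
position: [0.6126, -0.2467, 0.0283]
ee_rot: [0.065, 0.998, 0.0, 0.0]
ft_force: [-1.4, 1.7, 5.7]
grip_width: 0.498
clock 4.15 pos [ 0.6126 -0.2467  0.0283] target [ 0.612  -0.2455  0.026 ] units [0.02 0.03 0.06] rows 0.0 jaw 82.5 turn -0.01 j7 2.04 tilt [ 0.001  0.    -1.   ] w 0.5 F [-1.4  1.7  5.7]
```

```bash
python3 -m pendant '[[0,0,-0.5,0,0.9],[0,0,-1.5,0,0.9],[0,0,-2.8,0,0.9],[0,0,-4.0,0,0.9],[0,0,-4.0,0,0.9]]'
python3 need.py st 40 170 190 82.6
```

```text
clock: 4.78
position: [0.6135, -0.248, 0.1921]
ee_rot: [0.065, 0.998, -0.001, 0.003]
ft_force: [1.0, -0.7, -8.2]
grip_width: 0.497
clock 4.78 pos [ 0.6135 -0.248   0.1921] target [0.5984 0.2108 0.19  ] units [ 1.87 11.32  0.03] rows 7.3 jaw 82.5 turn -0.02 j7 1.97 tilt [ 0.007 -0.002 -1.   ] w 0.5 F [ 1.  -0.7 -8.2]
```

```bash
python3 -m pendant '[[0.2,0.8,0,0,0.9],[0.4,2.0,0,0,0.9],[0.6,3.2,0,0,0.9],[0.8,4.4,0,0,0.9],[1.0,5.6,0,0,0.9]]'
python3 -m pendant '[[0.2,1.2,0,0,0.9],[0.4,2.4,0,0,0.9],[0.6,3.6,0,0,0.9],[0.8,4.8,0,0,0.9],[0.87,5.7,0,0,0.9]]'
python3 -m pendant '[[0,0,0,0,0.9],[0,0,0,0,0.9]]'
python3 need.py st 40 170 140 82.6
python3 - <<'E'
from h import *
shot('scene','s1')
E
```

```text
clock: 5.4
position: [0.6001, -0.0178, 0.1857]
ee_rot: [0.065, 0.998, -0.0, -0.001]
ft_force: [1.0, 0.5, -5.7]
grip_width: 0.498
clock: 6.02
position: [0.5949, 0.2136, 0.1854]
ee_rot: [0.064, 0.998, -0.0, -0.002]
ft_force: [0.4, -0.4, -6.6]
grip_width: 0.495
clock: 6.28
position: [0.596, 0.2102, 0.1859]
ee_rot: [0.065, 0.998, -0.001, -0.001]
ft_force: [-0.9, -0.5, -6.5]
grip_width: 0.494
clock 6.28 pos [0.596  0.2102 0.1859] target [0.5984 0.2108 0.14  ] units [-0.06  0.03  1.15] rows 0.7 jaw 82.5 turn -0.01 j7 1.19 tilt [-0.002 -0.002 -1.   ] w 0.49 F [-0.9 -0.5 -6.5]
```

View pics/s1.png

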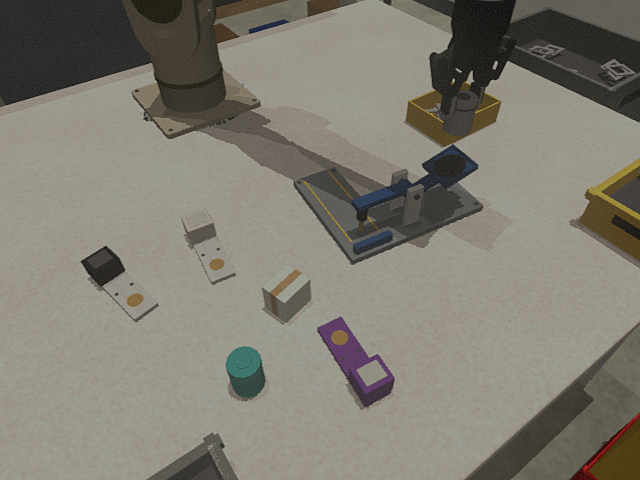

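The scene view shows the weight held at (460,112), above the dish at (450,162). Lowering.

```bash
python3 -m pendant '[[-0.06,0.03,0.5,0,0.9],[-0.06,0.03,1.0,0,0.9],[-0.06,0.03,1.4,0,0.9],[-0.06,0.03,1.6,0,0.9],[-0.06,0.03,1.6,0,0.9]]'
python3 need.py st 40 170 89 82.6
python3 -m pendant '[[0,0,0.2,0,0.9],[0,0,0.4,0,0.9],[0,0,0.5,0,0.9],[0,0,0.6,0,0.9],[0,0,0.6,0,0.9]]'
python3 need.py st 40 170 89 82.6
```

```text
clock: 6.95
position: [0.599, 0.2119, 0.1227]
ee_rot: [0.065, 0.998, -0.0, -0.0]
ft_force: [-0.4, -1.2, -7.4]
grip_width: 0.495
clock 6.95 pos [0.599  0.2119 0.1227] target [0.5984 0.2108 0.089 ] units [ 0.01 -0.03  0.84] rows 0.5 jaw 82.5 turn -0.01 j7 1.21 tilt [-0.001 -0.    -1.   ] w 0.5 F [-0.4 -1.2 -7.4]
clock: 7.58
position: [0.5992, 0.212, 0.0991]
ee_rot: [0.065, 0.998, -0.0, -0.0]
ft_force: [0.2, 0.3, -4.9]
grip_width: 0.496
clock 7.58 pos [0.5992 0.212  0.0991] target [0.5984 0.2108 0.089 ] units [ 0.02 -0.03  0.25] rows 0.2 jaw 82.5 turn -0.01 j7 1.22 tilt [-0. -0. -1.] w 0.5 F [ 0.2  0.3 -4.9]
```

```bash
python3 -m pendant '[[0,0,0.1,0,0.9],[0,0,0.2,0,0.9],[0,0,0.23,0,0.9],[0,0,0.23,0,0.9]]'
python3 need.py st 40 170 89 82.6
python3 - <<'E'
from h import *
shot('scene','s2')
im=load('s2')['im'];cv2.imwrite('pics/s2c.png',cv2.resize(im[60:260,340:500,::-1],None,fx=3,fy=3))
E
```

```text
clock: 8.07
position: [0.5992, 0.2119, 0.09]
ee_rot: [0.065, 0.998, -0.0, -0.0]
ft_force: [-0.6, -1.3, -4.6]
grip_width: 0.494
clock 8.07 pos [0.5992 0.2119 0.09  ] target [0.5984 0.2108 0.089 ] units [ 0.02 -0.03  0.03] rows 0.0 jaw 82.5 turn -0.01 j7 1.22 tilt [-0. -0. -1.] w 0.49 F [-0.6 -1.3 -4.6]
```

View pics/s2c.png

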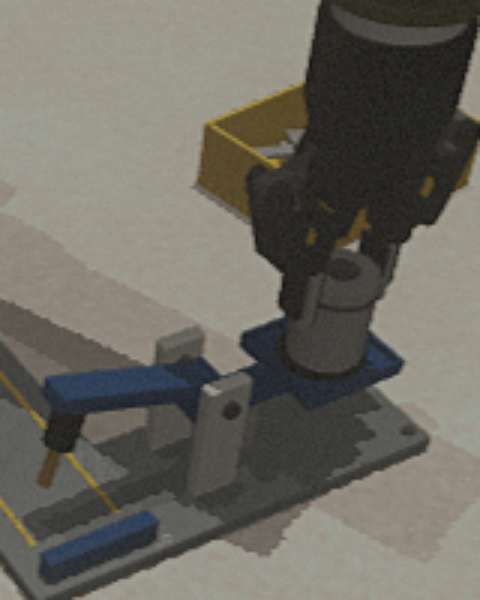

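The crop shows the weight seated in the nearly level dish, with the probe up at (45,480). I'll press down a little more, then release.

```bash
python3 -m pendant '[[0,0,0.05,0,0.9],[0,0,0.05,0,0.9]]'
python3 -m pendant '[[0,0,0,0,0.45],[0,0,0,0,0.35],[0,0,0,0,0.2],[0,0,0,0,0.0],[0,0,0,0,0]]'
python3 need.py st 40 170 89 82.6
python3 -m pendant '[[0,0,-0.6,0,0],[0,0,-1.4,0,0],[0,0,-2.4,0,0],[0,0,-2.8,0,0]]'
python3 - <<'E'
from h import *
shot('scene','s3')
im=load('s3')['im'];cv2.imwrite('pics/s3c.png',cv2.resize(im[60:260,340:500,::-1],None,fx=3,fy=3))
W=cloud(load('s3'))
s=np.zeros(W.shape[:2],bool);s[110:200,400:500]=1
s&=(W[...,2]>.1125)&(W[...,2]<.122);p=W[s];print(len(p),p.mean(0),p.min(0),p.max(0))
a=np.radians(-7.4);d=p.mean(0)[:2]-[.5368,.0474];print(np.array([[np.cos(a),np.sin(a)],[-np.sin(a),np.cos(a)]])@d)
E
python3 need.py .417 -.1785 .2 82.6
```

```text
clock: 8.38
position: [0.5994, 0.2121, 0.0883]
ee_rot: [0.065, 0.998, 0.0, 0.0]
ft_force: [-0.3, -1.4, -3.3]
grip_width: 0.492
clock: 9.0
position: [0.5993, 0.2121, 0.0882]
ee_rot: [0.065, 0.998, 0.0, 0.0]
ft_force: [-0.5, -0.0, 1.2]
grip_width: 1.003
clock 9.0 pos [0.5993 0.2121 0.0882] target [0.5984 0.2108 0.089 ] units [ 0.02 -0.03 -0.02] rows 0.0 jaw 82.5 turn -0.01 j7 1.22 tilt [ 0.  0. -1.] w 1.0 F [-0.5 -0.   1.2]
clock: 9.5
position: [0.6001, 0.2122, 0.2025]
ee_rot: [0.065, 0.998, 0.001, 0.001]
ft_force: [0.4, -0.1, -1.2]
grip_width: 1.003
357 [0.60400366 0.21040785 0.1152634 ] [0.58013983 0.18969404 0.11255601] [0.62396765 0.23335815 0.11795756]
[0.04564924 0.17030572]
clock 9.55 pos [0.6004 0.2123 0.2035] target [ 0.417  -0.1785  0.2   ] units [  3.28 -10.28   0.05] rows 6.9 jaw 82.5 turn -0.01 j7 1.18 tilt [ 0.004  0.002 -1.   ] w 1.0 F [-0.4  0.3  1.3]
```

View pics/s3c.png

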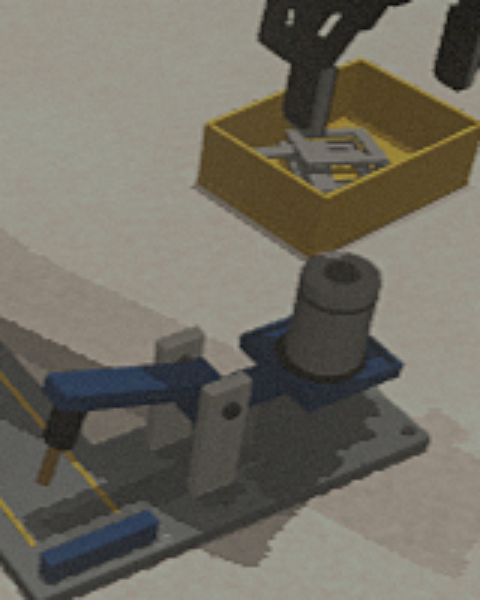

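The weight stands upright in the dish with the arm up, at station x 46 at most and y 170. Now the carrier.

```bash
python3 -m pendant '[[0.35,-1.0,0,0,0],[0.75,-2.3,0,0,0],[1.15,-3.6,0,0,0],[1.55,-4.9,0,0,0],[1.95,-6.2,0,0,0]]'
python3 -m pendant '[[0.5,-1.2,0.2,0,0],[0.9,-2.4,0.5,0,0],[1.3,-3.6,0.8,0,0],[1.3,-4.0,1.0,0,0],[1.3,-4.0,1.0,0,0]]'
python3 need.py .417 -.1785 .13 83
python3 - <<'E'
from h import *
shot('wrist','w2')
W=cloud(load('w2'));
def b(zl,zh,x0,x1,y0,y1):
    s=(W[...,2]>zl)&(W[...,2]<zh)&(W[...,0]>x0)&(W[...,0]<x1)&(W[...,1]>y0)&(W[...,1]<y1)
    p=W[s];print(len(p),p.mean(0),cv2.minAreaRect((p[:,:2]*1000).astype(np.float32)))
b(.035,.047,.37,.46,-.23,-.13); b(.005,.012,.44,.56,-.22,-.14)
E
```

```text
clock: 10.18
position: [0.4883, -0.0251, 0.199]
ee_rot: [0.065, 0.998, -0.0, -0.001]
ft_force: [0.5, -2.0, 0.9]
grip_width: 0.999
clock: 10.8
position: [0.4163, -0.1762, 0.159]
ee_rot: [0.066, 0.998, -0.0, -0.001]
ft_force: [0.7, 0.5, 0.5]
grip_width: 1.004
clock 10.8 pos [ 0.4163 -0.1762  0.159 ] target [ 0.417  -0.1785  0.13  ] units [-0.03 -0.05  0.73] rows 0.5 jaw 82.4 turn -0.1 j7 1.72 tilt [-0.002  0.    -1.   ] w 1.0 F [0.7 0.5 0.5]
3272 [ 0.41661843 -0.18009017  0.03997676] ((417.92236328125, -180.21141052246094), (44.06111145019531, 40.079673767089844), 83.51554870605469)
3895 [ 0.48676136 -0.18812476  0.00783115] ((488.5519714355469, -188.48411560058594), (40.06028747558594, 78.96903991699219), 83.37651062011719)
```

View pics/w2.png

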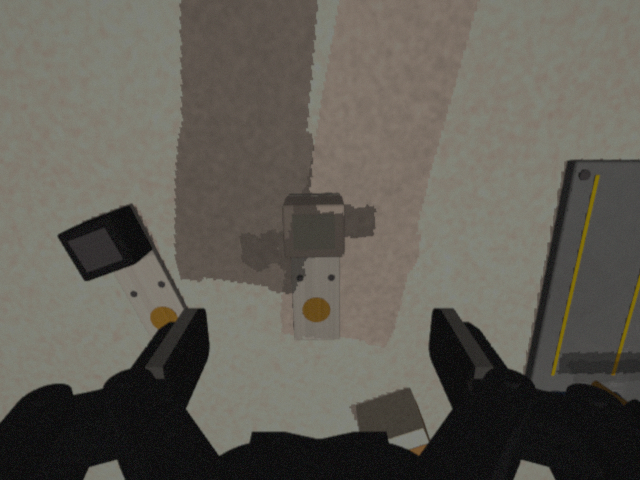

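The wrist view shows the white-switch carrier at (314,225), with its disc at (316,309). The black-switch one is at (97,250). The centre is (0.4175,-0.180) and the yaw -6.6°, close to the station's. Descending to grip it.

```bash
python3 -m pendant '[[-0.03,-0.09,0.8,-0.15,0],[-0.03,-0.09,1.6,-0.15,0],[-0.03,-0.09,2.4,-0.15,0],[-0.03,-0.09,2.4,-0.15,0]]'
python3 need.py .4175 -.180 .013 83.4
```

```text
clock: 11.35
position: [0.4169, -0.178, 0.0625]
ee_rot: [0.056, 0.998, -0.0, -0.002]
ft_force: [-1.0, 0.8, -0.8]
grip_width: 0.997
clock 11.35 pos [ 0.4169 -0.178   0.0625] target [ 0.4175 -0.18    0.013 ] units [-0.03 -0.05  1.24] rows 0.8 jaw 83.5 turn 0.02 j7 1.92 tilt [-0.005 -0.    -1.   ] w 1.0 F [-1.   0.8 -0.8]
```

```bash
python3 -m pendant '[[0,-0.04,0.5,0,0],[0,-0.04,1.0,0,0],[0,-0.04,1.2,0,0],[0,-0.04,1.2,0,0]]'
python3 need.py .4175 -.180 .013 83.4
python3 -m pendant '[[0,0,0,0,0.3],[0,0,0,0,0.5],[0,0,0,0,0.9],[0,0,0,0,0.9],[0,0,0,0,0.9]]' 40
python3 need.py .4175 -.180 .013 83.4
python3 -m pendant '[[0,0,-0.5,0,0.9],[0,0,-1.5,0,0.9],[0,0,-2.5,0,0.9],[0,0,-3,0,0.9],[0,0,-3,0,0.9]]'
python3 need.py st -98 0 133 82.6
```

```text
clock: 11.85
position: [0.4183, -0.1807, 0.0166]
ee_rot: [0.057, 0.998, 0.0, 0.0]
ft_force: [0.2, 0.2, 0.4]
grip_width: 0.999
clock 11.85 pos [ 0.4183 -0.1807  0.0166] target [ 0.4175 -0.18    0.013 ] units [0.02 0.01 0.09] rows 0.1 jaw 83.5 turn 0.01 j7 2.02 tilt [ 0.  0. -1.] w 1.0 F [0.2 0.2 0.4]
clock: 12.48
position: [0.4184, -0.1809, 0.0167]
ee_rot: [0.057, 0.998, 0.0, 0.0]
ft_force: [-1.3, 0.7, 7.1]
grip_width: 0.507
clock 12.47 pos [ 0.4184 -0.1809  0.0167] target [ 0.4175 -0.18    0.013 ] units [0.02 0.02 0.09] rows 0.1 jaw 83.4 turn 0.01 j7 2.02 tilt [ 0.001  0.    -1.   ] w 0.51 F [-1.3  0.7  7.1]
clock: 13.1
position: [0.4187, -0.1809, 0.1371]
ee_rot: [0.057, 0.998, 0.001, 0.001]
ft_force: [-0.7, -0.5, -2.5]
grip_width: 0.508
clock 13.1 pos [ 0.4187 -0.1809  0.1371] target [0.4396 0.06   0.133 ] units [0.17 6.04 0.11] rows 3.9 jaw 83.4 turn 0.14 j7 1.79 tilt [ 0.003  0.001 -1.   ] w 0.51 F [-0.7 -0.5 -2.5]
```

```bash
python3 -m pendant '[[0.1,1.0,0,0.14,0.9],[0.15,2.4,0,0.14,0.9],[0.17,3.8,0,0.14,0.9],[0.17,5.2,0,0.14,0.9],[0.17,6.0,0,0.14,0.9]]'
python3 -m pendant '[[0,0,0,0,0.9],[0,0,0,0,0.9],[0,0,0,0,0.9]]'
python3 need.py st -98 0 30 82.6
python3 - <<'E'
from h import *
shot('scene','s4');shot('top','t4')
im=load('s4')['im'];cv2.imwrite('pics/s4c.png',cv2.resize(im[60:270,240:500,::-1],None,fx=3,fy=2.8))
W=cloud(load('t4'))
a=np.radians(-7.4);Q=(W[...,:2]-[.5368,.0474])@np.array([[np.cos(a),-np.sin(a)],[np.sin(a),np.cos(a)]])
s=(abs(Q[...,1])<.045)&(Q[...,0]>-.075)&(Q[...,0]<.03)&(W[...,2]>.08)&(W[...,2]<.16)
p=np.c_[Q[s],W[s][:,2]];print(len(p),p.mean(0),cv2.minAreaRect((p[:,:2]*1000).astype(np.float32)))
A=np.c_[p[:,:2],np.ones(len(p))];print(np.linalg.lstsq(A,p[:,2],rcond=None)[0])
E
```

```text
clock: 13.72
position: [0.4376, 0.0609, 0.1346]
ee_rot: [0.063, 0.998, -0.0, -0.001]
ft_force: [0.2, 0.5, -1.6]
grip_width: 0.506
clock: 14.1
position: [0.4383, 0.0571, 0.1357]
ee_rot: [0.066, 0.998, -0.0, -0.0]
ft_force: [-0.7, -0.2, -1.7]
grip_width: 0.507
clock 14.1 pos [0.4383 0.0571 0.1357] target [0.4396 0.06   0.03  ] units [-0.02  0.08  2.64] rows 1.7 jaw 82.5 turn -0.02 j7 1.21 tilt [-0.001 -0.    -1.   ] w 0.51 F [-0.7 -0.2 -1.7]
1551 [-0.02823919 -0.00296713  0.12761949] ((-17.346858978271484, -2.065204620361328), (119.86003875732422, 55.23455047607422), 20.380172729492188)
[-0.05358561 -0.06302534  0.12591927]
```

View pics/s4c.png

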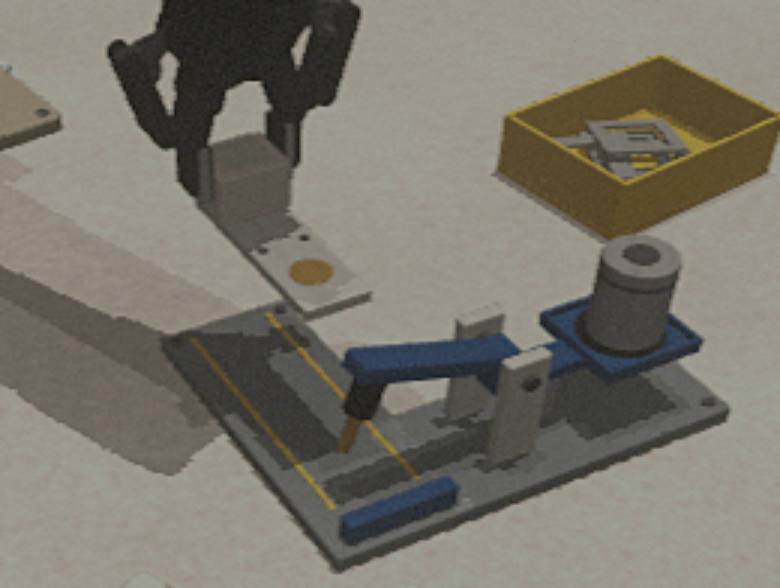

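The carrier is held level over the front of the bed, with its disc at (310,272) towards the arm. Lowering it.

```bash
python3 -m pendant '[[0,0.08,0.6,0,0.9],[0,0.08,1.2,0,0.9],[0,0.08,1.8,0,0.9],[0,0.08,2.3,0,0.9],[0,0.08,2.3,0,0.9]]'
python3 -m pendant '[[0,0,0,0,0.9],[0,0,0,0,0.9]]'
python3 need.py st -98 0 29 82.6
```

```text
clock: 14.82
position: [0.438, 0.0607, 0.0432]
ee_rot: [0.065, 0.998, -0.001, -0.001]
ft_force: [0.3, 0.2, -1.9]
grip_width: 0.505
clock: 15.08
position: [0.4396, 0.0616, 0.045]
ee_rot: [0.065, 0.998, 0.001, 0.001]
ft_force: [-0.8, 0.2, -1.4]
grip_width: 0.507
clock 15.07 pos [0.4396 0.0616 0.045 ] target [0.4396 0.06   0.029 ] units [-0.   -0.04  0.4 ] rows 0.3 jaw 82.6 turn -0.0 j7 1.31 tilt [ 0.001  0.001 -1.   ] w 0.51 F [-0.8  0.2 -1.4]
```

```bash
python3 -m pendant '[[0,-0.03,0.15,0,0.9],[0,-0.03,0.3,0,0.9],[0,-0.03,0.37,0,0.9],[0,-0.03,0.37,0,0.9],[0,-0.03,0.37,0,0.9]]'
python3 need.py st -98 0 29 82.6
python3 - <<'E'
from h import *
shot('wrist','w5')
W=cloud(load('w5'))
a=np.radians(-7.4);Q=(W[...,:2]-[.5368,.0474])@np.array([[np.cos(a),-np.sin(a)],[np.sin(a),np.cos(a)]])
s=(abs(Q[...,1])<.03)&(Q[...,0]>-.07)&(Q[...,0]<.02)&(W[...,2]>.0165)&(W[...,2]<.028)
p=np.c_[Q[s],W[s][:,2]];print(len(p),p.mean(0),cv2.minAreaRect((p[:,:2]*1000).astype(np.float32)))
A=np.c_[p[:,:2],np.ones(len(p))];print(np.linalg.lstsq(A,p[:,2],rcond=None)[0])
s=(abs(Q[...,1])>.025)&(abs(Q[...,1])<.04)&(Q[...,0]>-.07)&(Q[...,0]<.02)&(W[...,2]<.02)
print(np.nanmedian(W[s][:,2]))
E
```

```text
clock: 15.7
position: [0.4388, 0.0603, 0.0293]
ee_rot: [0.065, 0.998, 0.0, -0.0]
ft_force: [-0.5, -0.6, -1.7]
grip_width: 0.509
clock 15.7 pos [0.4388 0.0603 0.0293] target [0.4396 0.06   0.029 ] units [-0.02 -0.    0.01] rows 0.0 jaw 82.6 turn -0.0 j7 1.34 tilt [-0.  0. -1.] w 0.51 F [-0.5 -0.6 -1.7]
3688 [-0.03963904  0.00039258  0.02029721] ((-38.4736442565918, 0.4125652313232422), (31.095563888549805, 40.121952056884766), 0.34835341572761536)
[-0.00302034 -0.00258154  0.0201785 ]
0.011982677507402922
```

View pics/w5.png

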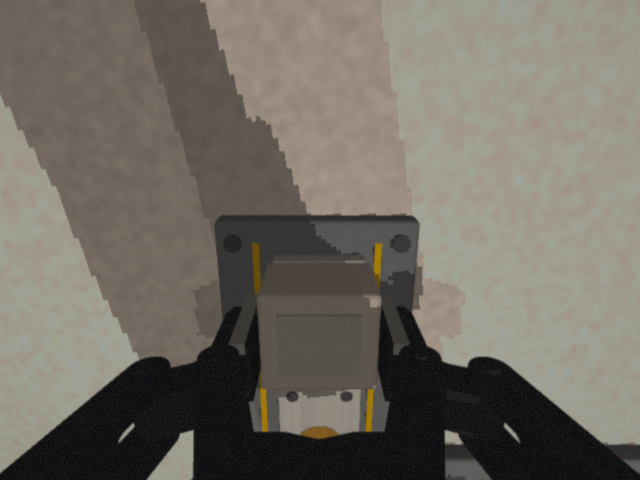

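The carrier lies between the yellow lines (250 and 380 px at the rear). Its strip top is at z 20.3 mm against an expected 20, and it is 0.4 mm off centre and 0.35° off. Sliding it in.

```bash
python3 -m pendant '[[-0.2,0,0,0,0.9],[-0.5,0,0,0,0.9],[-0.8,0,0,0,0.9],[-1.1,0,0,0,0.9],[-1.3,0,0,0,0.9]]'
python3 need.py st -38 0 29 82.6
python3 -m pendant '[[-0.08,0,0,0,0.9],[-0.12,0,0,0,0.9],[-0.12,0,0,0,0.9]]'
python3 need.py st -38 0 29 82.6
```

```text
clock: 16.38
position: [0.4913, 0.0533, 0.0292]
ee_rot: [0.065, 0.998, -0.0, 0.0]
ft_force: [0.2, -0.5, -0.9]
grip_width: 0.501
clock 16.38 pos [0.4913 0.0533 0.0292] target [0.4991 0.0523 0.029 ] units [-0.2   0.    0.01] rows 0.1 jaw 82.6 turn -0.0 j7 1.44 tilt [ 0. -0. -1.] w 0.5 F [ 0.2 -0.5 -0.9]
clock: 16.75
position: [0.4949, 0.053, 0.0293]
ee_rot: [0.065, 0.998, 0.0, -0.0]
ft_force: [-0.3, 0.6, -1.8]
grip_width: 0.509
clock 16.75 pos [0.4949 0.053  0.0293] target [0.4991 0.0523 0.029 ] units [-0.11 -0.    0.01] rows 0.1 jaw 82.6 turn -0.0 j7 1.44 tilt [-0.  0. -1.] w 0.51 F [-0.3  0.6 -1.8]
```

```bash
python3 -m pendant '[[-0.05,0,0,0,0.9],[-0.1,0,0,0,0.9],[-0.1,0,0,0,0.9]]'
python3 need.py st -38 0 29 82.6
python3 -m pendant '[[-0.03,0,0,0,0.9],[-0.06,0,0,0,0.9],[-0.06,0,0,0,0.9]]'
python3 need.py st -38 0 29 82.6
```

```text
clock: 17.12
position: [0.4993, 0.0524, 0.0293]
ee_rot: [0.065, 0.998, 0.0, 0.0]
ft_force: [0.0, -0.7, -1.2]
grip_width: 0.509
clock 17.12 pos [0.4993 0.0524 0.0293] target [0.4991 0.0523 0.029 ] units [ 0.   -0.    0.01] rows 0.0 jaw 82.6 turn -0.0 j7 1.45 tilt [ 0.  0. -1.] w 0.51 F [ 0.  -0.7 -1.2]
clock: 17.5
position: [0.5002, 0.0523, 0.0289]
ee_rot: [0.065, 0.998, 0.0, -0.001]
ft_force: [-6.1, 1.2, 1.0]
grip_width: 0.51
clock 17.5 pos [0.5002 0.0523 0.0289] target [0.4991 0.0523 0.029 ] units [ 0.03 -0.   -0.  ] rows 0.0 jaw 82.6 turn -0.0 j7 1.45 tilt [-0.003  0.    -1.   ] w 0.51 F [-6.1  1.2  1. ]
```

It is against the stop, with a 6 N reaction. Releasing and lifting straight up.

```bash
python3 -m pendant '[[0.04,0,0,0,0.9],[0.04,0,0,0,0.45],[0.04,0,0,0,0.3],[0.04,0,0,0,0],[0.04,0,0,0,0]]'
python3 -m pendant '[[0,0,-0.5,0,0],[0,0,-1.5,0,0],[0,0,-2.7,0,0],[0.5,-0.5,-4,0,0],[1.0,-1,-4.5,0,0]]'
python3 -m pendant '[[0,-1.4,0,0,0],[0,-2.8,0,0,0],[0,-4.2,0,0,0],[0,-4.2,0,0,0],[0,-4.2,0,0,0]]'
python3 - <<'E'
from h import *
shot('scene','s6');shot('top','t6')
im=load('s6')['im'];cv2.imwrite('pics/s6c.png',cv2.resize(im[60:270,240:500,::-1],None,fx=3,fy=2.8))
a=np.radians(-7.4)
for n in ['t6','s6']:
    W=cloud(load(n))
    Q=(W[...,:2]-[.5368,.0474])@np.array([[np.cos(a),-np.sin(a)],[np.sin(a),np.cos(a)]])
    def b(x0,x1,y0,y1,zl,zh,l):
        s=(Q[...,0]>x0)&(Q[...,0]<x1)&(Q[...,1]>y0)&(Q[...,1]<y1)&(W[...,2]>zl)&(W[...,2]<zh)
        p=np.c_[Q[s],W[s][:,2]];print(n,l,len(p),p.mean(0).round(4),cv2.minAreaRect((p[:,:2]*1000).astype(np.float32)))
    b(-.1,.02,-.04,.04,.047,.06,'block'); b(-.01,.1,.12,.22,.111,.122,'weight'); b(-.1,.07,-.03,.03,.0175,.024,'strip')
o=manip.get_obs();print(o['clock'],o['position'],o['ft_force'])
E
```

```text
clock: 18.12
position: [0.5, 0.0523, 0.0293]
ee_rot: [0.065, 0.998, 0.0, 0.0]
ft_force: [-0.2, 0.0, -0.7]
grip_width: 1.003
clock: 18.75
position: [0.4557, 0.0172, 0.212]
ee_rot: [0.065, 0.998, 0.001, 0.002]
ft_force: [1.3, 0.3, -0.1]
grip_width: 0.998
clock: 19.38
position: [0.4334, -0.1484, 0.2092]
ee_rot: [0.065, 0.998, 0.0, 0.0]
ft_force: [-0.1, 0.9, -0.2]
grip_width: 0.997
t6 block 707 [-0.0386  0.0008  0.0536] ((-38.47916793823242, 1.2244300842285156), (39.94730758666992, 44.24105453491211), 0.2694704234600067)
t6 weight 699 [0.0403 0.1714 0.1169] ((40.28157043457031, 171.63955688476562), (42.26972198486328, 41.69729232788086), 3.684354543685913)
t6 strip 983 [ 0.0197 -0.0001  0.0212] ((-7.476493835449219, -3.325166702270508), (154.8292694091797, 50.57078170776367), 0.004360612947493792)
s6 block 422 [-0.0325 -0.001   0.0518] ((-33.779197692871094, 0.5928707122802734), (43.92085647583008, 42.893348693847656), 87.7563705444336)
s6 weight 373 [0.0463 0.1698 0.1152] ((45.401145935058594, 170.78244018554688), (42.76213073730469, 42.99948501586914), 63.30288314819336)
s6 strip 811 [ 0.0273 -0.0007  0.02  ] ((8.403797149658203, 1.5415611267089844), (121.73941802978516, 43.88729476928711), 0.9836418628692627)
19.475 [ 0.43363113 -0.14764959  0.20917161] [ 0.17065536  0.08896712 -0.02037911]
```

View pics/s6c.png

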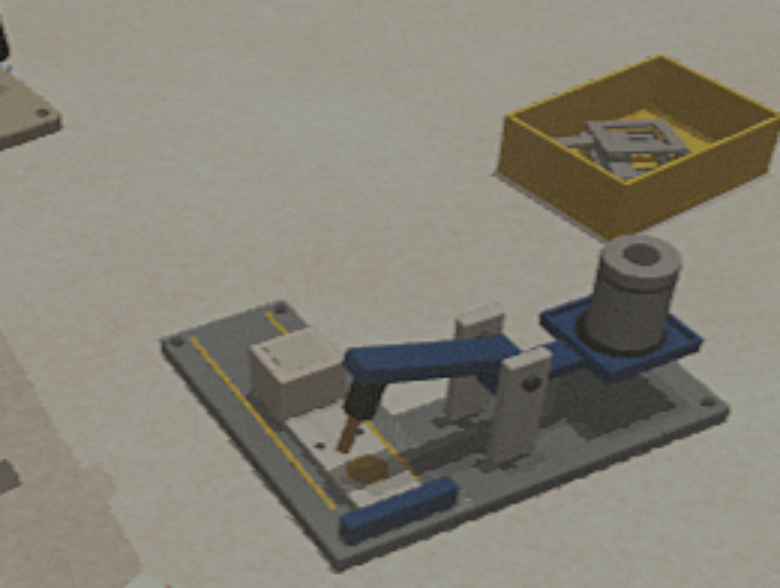

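The crop shows the carrier against the stop (395,505), under the raised probe (345,440). The weight stands in the level dish at (635,300), and the robot is clear.

```bash
python3 -c "
from workcell import hand_in; print(hand_in())"
```

```text
the job is handed in; nothing more can be done
None
```

The station is set up and I handed the job in at about 19.5 s. The steel weight stands in the dish holding the probe up, and the white-switch carrier is under the probe, against the blue stop. I felt about 6 N as it met the stop, then let go and moved the arm clear.

My last checks, in the station frame, from the top camera:
- **Weight:** it is at x 40, y 171 mm, upright, with its top at z 117 mm (116 expected). I judged the arm fully up from the level dish and raised probe in the picture; I could not read the joint angle.
- **Carrier:** the switch centre is at x -38.5, y 1 mm, and the carrier is turned 0.3° from the station's x. The wrist camera had shown it flat on the bed before the slide.
- **Robot:** it is clear of everything, with no outside force on the tool.

**Disagreement:** the scene camera put both parts about 5–6 mm further along x (switch -32.5, weight 46). They shifted together, so I took it as calibration error, and both readings are within the limits. An outline fit to the strip in the same pictures also caught other surfaces, so I did not use it.

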